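# Bolt the gear chest shut

### The arm

A 7-joint arm with a two-finger parallel gripper is mounted at the origin on the work surface. World frame = base frame: x ahead of the robot, y to its left, z up, the work surface at z = 0. Lengths are in m, angles in degrees, forces in N, time in s.
With the tool pointing down it reaches from about 0.425 to 0.875 m from the base axis. Payload 4.7 kg.
Tool frame: the origin (TCP) lies on the mounting face of the last link; the fingertips stand tcp_to_tips ahead of it and the grasp point (between the pads) lies 164 mm ahead of it (tcp_to_tips is the distance from the TCP to the fingertips, in m); z points along the fingers, y is the line along which they close (so a half turn about z gives the same grasp; the last joint's range is limited). The gripper opens to 87 mm and grips with 3 to 60 N. Pads are 19 mm wide; open, the fingers measure 117 mm over their backs; the gripper's body (75 mm by 190 mm) begins 51 mm behind the grasp point.
Start: joints at [64.922, 18.392, -4.016, 83.108, 1.295, 78.541, -3.26], TCP at [0.284, -0.585, 0.405] pointing down, gripper open.
Joint ranges: [-163.93, 163.93], [-17.29, 119.83], [-79.2, 71.16], [3.27, 140.29], [-89.18, 269.18], [5.43, 117.66], [-154.24, 154.24]. Speed limits (degrees/s): [147.25, 147.25, 180, 180, 180, 180, 180].

### API

Orientations are given as [roll, pitch, yaw] about the fixed x, y, z axes, in that order (R = Rz(yaw) Ry(pitch) Rx(roll)).
In Python, from cell import get_obs, read_camera, sign_off, tcp_to_tips gives the robot as it stands.
- The arm moves only by the tool drive_tool, never from a script. Its argument "rows" is one flat list of numbers, 7 for each row, row after row: the shift along the tool's x, y, z in m, then the turn, a rotation vector about the tool's x, y, z in rad, then the gripper command: -1 is shut, 1 is fully open, values between are in proportion. In form: [tx, ty, tz, rx, ry, rz, fingers, tx, ty, tz, rx, ry, rz, fingers, ...]. A call has 1 to 5 rows; each row shifts and turns the commanded pose from where the row before left it, along the tool's axes as they then stand; what a row does not reach is not made up. A row lasts 1/8 s, in which the tool goes at most 62.5 mm and 10.7 degrees, less where a joint would pass 70% of its speed; a pose out of reach is approached as far as the arm can. A call is refused whole if a number of a shift passes 0.0625 or a number of a turn 0.188, either way. A call with a gripper value outside its range is refused whole. The fingers move at their own pace and stop on an object; "grip_force" is the grip in N (left out, the last holds). Time passes only in rows, so rows that do not move let the fingers close. It gives the time, the measured TCP pose, the force, the opening and the grip force at its end, in the units of the state.
- get_obs(): the state, without advancing time (a new reading comes with each control period).
- read_camera(name): name is "side" or "top"; returns a dict with "color" (480x640x3 uint8, blue, green, red), "fov_y" (degrees; the focal length in pixels is half the picture's height over the tangent of half this angle, whatever the lens; pixels are square), "cx", "cy" (the principal point, pixels), "cam_to_world" (4x4, takes a point from camera to world coordinates). Camera axes: x right, y up, looking along -z (the intrinsics and any distortion apply to the point x, -y, -z); pixel columns grow to the right and rows downward; lengths in m; the calibration is good to about 2 mm. A picture is of the moment at which its call begins. There is no depth.
- sign_off(): hands the job in; it is judged then, once.
The state is a dict: "time_s": time; "qpos": joint angles; "joint_velocities": joint speeds; "effort": joint torques, N m; "tool_pos": TCP position; "tool_rot": TCP orientation; "force": force on the tool from outside, world axes, zero at the start; "wrist_torque": the same for the moment, N m; "grip_width": finger opening in m; "grasp_force": force on a finger pad.
Only numpy, scipy, OpenCV 4.12 (cv2) and the standard library are available. Lean on these libraries where they do the work, as an engineer would, in place of code of your own. Each camera call takes 0.05 s, during which the arm holds its last target. There are 200 camera calls.

### The job

The barrel bolt on the lid of the white gear chest is drawn back. Push its ball knob along the slot until the bolt is right home through the keeper, then push the knob over sideways, down into the cross slot as far as it goes, so that the bolt is locked; take the hand clear. Push without forcing it, leave the lid down, and do not disturb the hook casting, the roll pin or the pin punch.

Things in the scene. Friction and masses are not known exactly. Their poses are not given: they have to be found in the camera images.
- chest: Whitewashed timber gear chest, 300 (x) x 400 (y) x 130 mm high, screwed to the bench. Origin: centre of its underside, z up. Its flat top is 130 mm up. A steel barrel bolt lies on the lid along the chest's x axis at y = 0 and shoots towards the chest's own -x. Bolt axis 22 mm above the lid; bolt tube 30 mm across, from x = -30 to 92 mm, on a 4 mm plate 56 mm wide
- knob_ball (a point): Centre of the steel ball knob, 28 mm in diameter, on a 9 mm stem, 52 mm from the bolt's axis; upright (74 mm above the lid) at the start. In the chest's frame it is at x = 65 mm, y = 0 with the bolt drawn right back, x = 5 mm fully shot. Turned right over it is 50 mm to the chest's -y side of the axis and 13 mm above the axis
- slot_corner (a point): Point on the bolt's axis below the corner of the L slot; the stem is over it when the bolt is fully shot. The main slot runs from here 60 mm to the chest's +x; the cross slot runs from here round the tube to the chest's -y side and takes the stem only within 4 mm of full travel: elsewhere the tube wall stops it from turning
- keeper (a point): Centre of the opening of the keeper, a steel staple on the fixed front strip of the chest, 20 mm long, 37 mm wide, its top 18 mm above the bolt's axis; the bolt's round rod, 20 mm thick, goes through it when shot. A guide collar as high as the tube (15 mm above the axis) stands 44 mm behind it (chest +x) on the lid's edge
- bolt (a joint): Travel of the bolt, m: 0 drawn right back, 0.06 fully shot (stop), growing towards the chest's -x. It drags with about 3.5 N and stays where it is left
- knob (a joint): Turn of the knob about the bolt's axis, rad: 0 upright, growing as it goes over and down towards the chest's -y side, 1.31 at the end of the cross slot (stop). In the main slot it has only about 0.2 rad of play. The last part of the turn is mostly downward (press on the ball from above). It drags with about 2 N at the ball and stays where it is left
- lid (a joint): Angle of the chest's lid, rad: 0 shut; it is hinged at the chest's back (+x) edge and only its weight (about 2 kg) holds it down while the bolt is drawn
- punch: Aluminium pin punch, 130 mm long, 13 mm thick, loose on the lid on the chest's +y side of the bolt. Origin: underside of its middle
- roll_pin: Black steel roll pin, 62 mm long, 14 mm thick, loose on the lid on the chest's -y side of the bolt. Origin: underside of its middle
- hook_tip: Yellow crane hook tip casting, a tapered curved bar about 155 x 115 x 44 mm, loose on the bench near the chest's -y end. Origin: on the bench, at the centre of its curve

How it is judged:
By the outcome, as a careful person would: the job done as asked, in the order asked, and still so for the second after the job is handed in, with the robot touching nothing.
It also fails if it takes over 43 s, if anything falls off the work surface, if the arm or the gripper's body presses on something with over 40 N, if the wrist force passes 120 N, or if a joint passes its speed limit or range.

## Working session

There is one attempt and no reset: what is moved stays moved. The work goes in short steps, Python scripts to look and compute and a tool call to move; the robot and the scene stay as the last step left them, time stands still between calls to the robot, and variables do not carry over. Pictures are saved under pics/ and viewed, at most 10 in all, crops included, and the job is handed in when it is done.

Besides the shell and the picture viewer there is one more tool, called after "Emit:" as name(argument=value, ...), one argument or row to a line, values as JSON. drive_tool: Moves the arm, as the interface text tells. Its arguments: {"type":"object","properties":{"rows":{"type":"array","items":{"type":"number"}},"grip_force":{"type":"number"}},"required":["rows"]}

```bash
mkdir -p pics
python3 - <<'E'
from cell import *
import cv2,numpy as np
o=get_obs();print(tcp_to_tips,o['tool_pos'],o['tool_rot'],o['time_s'],o['grip_width'])
for n in("top","side"):
    c=read_camera(n);cv2.imwrite(f'pics/{n}0.png',c['color']);print(n,c['fov_y'],c['cx'],c['cy'],np.round(c['cam_to_world'],4).tolist(),[k for k in c])
E
```

```text
0.1822 [ 0.28367423 -0.58461608  0.40364911] [-1.79889975e+02  6.76923918e-03  2.58889376e+01] 0.0 0.08696033901954497
top 49.27090150134268 324.74687476137484 241.54655535800754 [[0.0242, 0.9947, -0.1, 0.407], [-0.9997, 0.0239, -0.0037, -0.0303], [-0.0013, 0.1001, 0.995, 1.1251], [0.0, 0.0, 0.0, 1.0]] ['color', 'fov_y', 'cx', 'cy', 'cam_to_world']
side 43.16376520110388 328.53587819000046 244.78907297497426 [[-0.7434, 0.5034, -0.4404, 0.0267], [-0.6688, -0.5702, 0.4771, 0.4883], [-0.0109, 0.6492, 0.7606, 0.9465], [0.0, 0.0, 0.0, 1.0]] ['color', 'fov_y', 'cx', 'cy', 'cam_to_world']
```

View pics/top0.png

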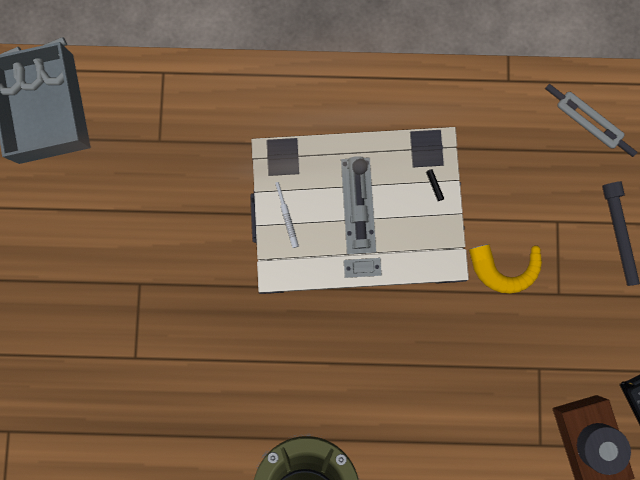

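View pics/side0.png

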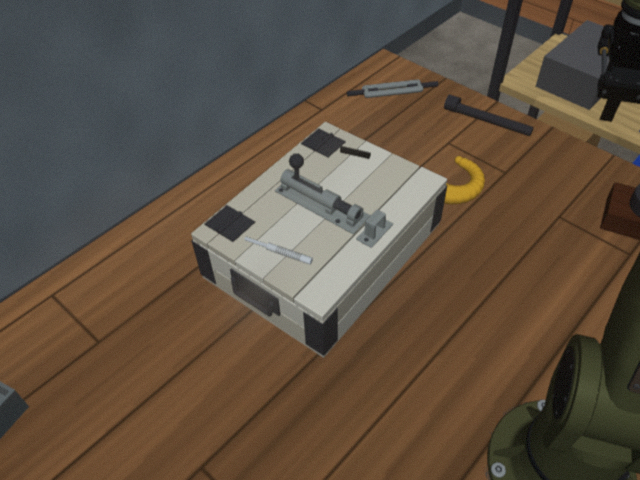

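The top view shows the chest lid corners at about (252,140), (456,127), (468,280) and (259,292), with the ball at (360,166). In the side view the ball is at (296,160). The knob is upright at the far end, and the bolt shoots towards the robot.

```bash
cat > h.py <<'E'
from cell import *
import cv2,numpy as np
def ray(c,u,v):
    f=240/np.tan(np.radians(c['fov_y']/2)); M=np.array(c['cam_to_world'])
    d=M[:3,:3]@np.array([(u-c['cx'])/f,-(v-c['cy'])/f,-1]); return M[:3,3],d/np.linalg.norm(d)
def plane(c,u,v,z):
    o,d=ray(c,u,v); return o+d*(z-o[2])/d[2]
def tri(c1,p1,c2,p2):
    (a,d),(b,e)=ray(c1,*p1),ray(c2,*p2)
    s=np.linalg.lstsq(np.c_[d,-e],b-a,rcond=None)[0]
    p,q=a+d*s[0],b+e*s[1]; return (p+q)/2,np.linalg.norm(p-q)
E
python3 - <<'E'
from h import *
t=read_camera("top");s=read_camera("side")
g=t['color'].astype(int)
m=((g.min(2)>120)&(g.max(2)-g.min(2)<50)).astype(np.uint8); m[:100]=0
m=cv2.morphologyEx(m,cv2.MORPH_CLOSE,np.ones((45,45)))
k=max(cv2.findContours(m,0,2)[0],key=cv2.contourArea)
b=cv2.boxPoints(cv2.minAreaRect(k)); print(b.tolist())
for p in b: print(np.round(plane(t,*p,.13),4))
for p in [(252.5,140),(456,127.5),(468,280),(259,292.5)]: print('hand',np.round(plane(t,*p,.13),4))
def ball(c,x0,y0,r=16):
    gg=cv2.cvtColor(c['color'],6)[y0-r:y0+r,x0-r:x0+r]
    return gg
for n,c,x,y in(('t',t,360,166),('s',s,296,160)):
    im=c['color'][y-30:y+70,x-50:x+80]; cv2.imwrite(f'pics/c{n}.png',cv2.resize(im,None,fx=5,fy=5,interpolation=cv2.INTER_CUBIC))
print(tri(t,(360,166),s,(296,160)))
a=cv2.imread('pics/ct.png');b=cv2.imread('pics/cs.png');cv2.imwrite('pics/c.png',cv2.resize(np.hstack([a,b]),(800,308)))
E
```

```text
[[249.212890625, 138.42245483398438], [458.7261962890625, 126.2767562866211], [467.62548828125, 279.7898254394531], [258.1121826171875, 291.9355163574219]]
[0.7055 0.1256 0.13  ]
[ 0.7396 -0.2827  0.13  ]
[ 0.4407 -0.2992  0.13  ]
[0.4081 0.0972 0.13  ]
hand [0.7025 0.1191 0.13  ]
hand [ 0.737  -0.2774  0.13  ]
hand [ 0.4403 -0.2999  0.13  ]
hand [0.4071 0.0955 0.13  ]
(array([ 0.63603975, -0.08707978,  0.20667285]), np.float64(0.0015202928041319719))
```

View pics/c.png

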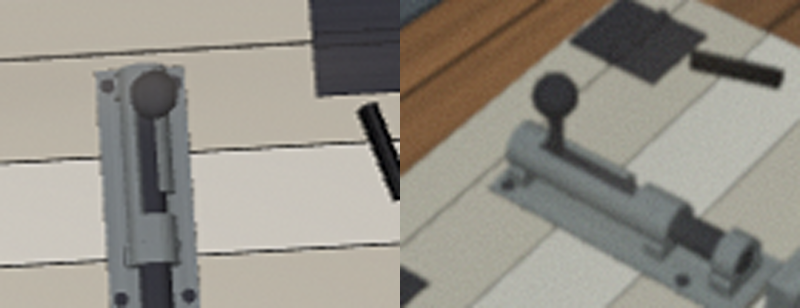

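The ball triangulates to (0.636, -0.087, 0.206), which agrees with the chest pose: centre (0.572, -0.091), yaw about 4.7°. I'll turn the tool so the fingers close along chest x. Held that way, the ball can pivot between the pads as the knob turns over.

Emit:
drive_tool(
  rows=[0,0,-0.012,0,0,-0.172,1,0,0,-0.012,0,0,-0.172,1,0,0,-0.012,0,0,-0.172,1,0,0,-0.012,0,0,-0.172,1,0,0,-0.012,0,0,-0.172,1],
  grip_force=8,
)

```text
time_s: 0.82
tool_pos: [0.2837, -0.5847, 0.4648]
tool_rot: [-180.0, -0.0, 75.5]
force: [-1.1, -0.7, -0.9]
grip_width: 0.0871
grasp_force: 0.0
```

Emit:
drive_tool(
  rows=[0,0,0,0,0,-0.172,1,0,0,0,0,0,-0.172,1,0,0,0,0,0,0,1],
)

```text
time_s: 1.2
tool_pos: [0.2836, -0.5848, 0.4645]
tool_rot: [-180.0, -0.0, 94.8]
force: [-0.7, -0.4, -0.4]
grip_width: 0.0869
grasp_force: 0.0
```

Emit:
drive_tool(
  rows=[0.039,0.032,0,0,0,0,1,0.039,0.032,0,0,0,0,1,0.039,0.032,0,0,0,0,1,0.039,0.032,0,0,0,0,1,0.039,0.032,0,0,0,0,1],
)

```text
time_s: 1.82
tool_pos: [0.4273, -0.3754, 0.4648]
tool_rot: [180.0, 0.0, 94.7]
force: [0.0, -0.4, 0.6]
grip_width: 0.0869
grasp_force: 0.0
```

Emit:
drive_tool(
  rows=[0.039,0.032,0,0,0,0,1,0.039,0.032,0,0,0,0,1,0.039,0.032,0,0,0,0,1,0.039,0.032,0,0,0,0,1,0,0,0,0,0,0,1],
)

```text
time_s: 2.45
tool_pos: [0.543, -0.2053, 0.4648]
tool_rot: [179.9, -0.1, 95.2]
force: [-0.5, -0.7, -0.3]
grip_width: 0.0867
grasp_force: 0.0
```

Emit:
drive_tool(
  rows=[0.0368,0.0341,0,0,0,0,1,0.0368,0.0341,0,0,0,0,1,0.0368,0.0341,0,0,0,0,1,0,0,0,0,0,0,1,0,0,0,0,0,0,1],
)

```text
time_s: 3.08
tool_pos: [0.6332, -0.0932, 0.4643]
tool_rot: [-179.9, 0.1, 94.7]
force: [-0.6, -0.4, 0.3]
grip_width: 0.087
grasp_force: 0.0
```

Run:
```python
from h import *
o=get_obs();print(o['tool_pos'],o['tool_rot'],o['force'])
c=read_camera("side")['color'];cv2.imwrite('pics/s1.png',cv2.resize(c[60:300,150:470],(800,600)))
```

```text
[ 0.63324591 -0.0932073   0.46428955] [-1.79930890e+02  6.28054894e-02  9.47137269e+01] [-0.64653945 -0.39276357  0.34086233]
```

View pics/s1.png

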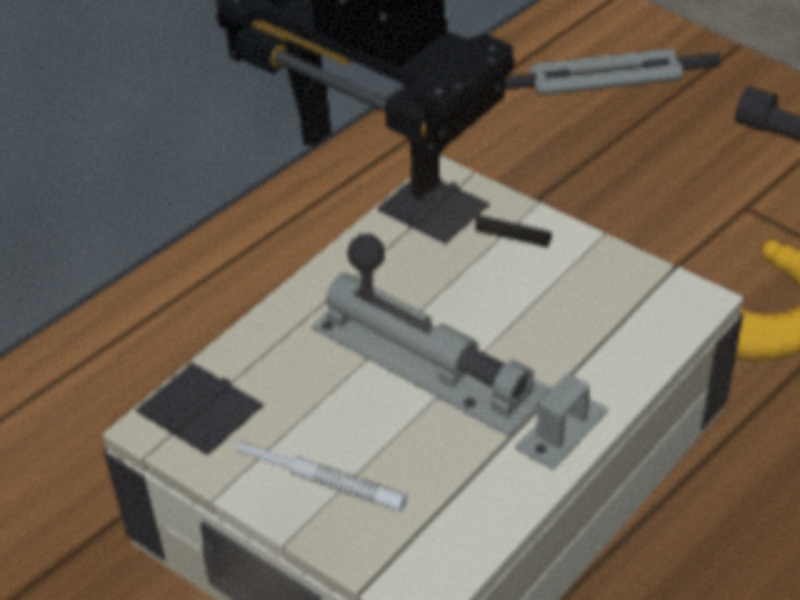

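The fingers are above the ball at about (366,250), one on each side along chest x. I'll trim 6 mm sideways and descend.

Emit:
drive_tool(
  rows=[0.006,0.0035,0.03,0,0,0,1,0,0,0.035,0,0,0,1,0,0,0.03,0,0,0,1,0,0,0,0,0,0,1,0,0,0,0,0,0,0.2],
)

```text
time_s: 3.75
tool_pos: [0.6365, -0.0869, 0.3713]
tool_rot: [179.9, 0.1, 94.7]
force: [0.7, 0.4, -0.2]
grip_width: 0.0823
grasp_force: 0.0
```

Emit:
drive_tool(
  rows=[0,0,0,0,0,0,-0.2,0,0,0,0,0,0,-0.5,0,0,0,0,0,0,-0.5,0,0,0,0,0,0,-0.5,0,0,0,0,0,0,-0.5],
)

```text
time_s: 4.38
tool_pos: [0.6365, -0.0856, 0.3697]
tool_rot: [-180.0, 0.0, 94.9]
force: [1.0, 0.8, 1.1]
grip_width: 0.0349
grasp_force: 0.0
```

Emit:
drive_tool(
  rows=[0,0,0,0,0,0,-1,0,0,0,0,0,0,-1,0,0,0,0,0,0,-1,0,0,0,0,0,0,-1],
)

```text
time_s: 4.88
tool_pos: [0.6363, -0.0857, 0.3696]
tool_rot: [-180.0, 0.0, 94.9]
force: [-1.7, 0.4, 2.1]
grip_width: 0.0274
grasp_force: 8.0
```

Emit:
drive_tool(
  rows=[0,-0.006,0,0,0,0,-1,0,-0.006,0,0,0,0,-1,0,-0.006,0,0,0,0,-1,0,-0.006,0,0,0,0,-1,0,-0.006,0,0,0,0,-1],
)

```text
time_s: 5.5
tool_pos: [0.6061, -0.0882, 0.3697]
tool_rot: [180.0, 0.0, 94.9]
force: [3.6, 1.1, -2.4]
grip_width: 0.0267
grasp_force: 8.0
```

Emit:
drive_tool(
  rows=[0,-0.006,0,0,0,0,-1,0,-0.006,0,0,0,0,-1,0,-0.006,0,0,0,0,-1,0,-0.006,0,0,0,0,-1,0,-0.003,0,0,0,0,-1],
)

```text
time_s: 6.12
tool_pos: [0.5792, -0.0905, 0.3697]
tool_rot: [-180.0, 0.0, 94.9]
force: [3.7, 0.8, -3.4]
grip_width: 0.0271
grasp_force: 8.0
```

Emit:
drive_tool(
  rows=[0,-0.002,0,0,0,0,-1,0,-0.001,0,0,0,0,-1,0,0,0,0,0,0,-1],
)

```text
time_s: 6.5
tool_pos: [0.5771, -0.0906, 0.3697]
tool_rot: [179.9, -0.0, 94.9]
force: [5.1, 0.4, -4.4]
grip_width: 0.0275
grasp_force: 8.0
```

Emit:
drive_tool(
  rows=[0,-0.001,0,0,0,0,-1,0,-0.001,0,0,0,0,-1,0,0,0,0,0,0,-1],
)

```text
time_s: 6.88
tool_pos: [0.5762, -0.0907, 0.3698]
tool_rot: [179.7, 0.0, 94.9]
force: [11.1, -0.0, -7.1]
grip_width: 0.0274
grasp_force: 8.0
```

The bolt is at its stop: 60 mm travelled and the force is rising. I'll ease off slightly and take the knob round the arc.

Emit:
drive_tool(
  rows=[0,0.001,0,0,0,0,-1,-0.0068,0,0.0004,0,0,0,-1,-0.0067,0,0.0013,0,0,0,-1,-0.0064,0,0.0022,0,0,0,-1],
)

```text
time_s: 7.38
tool_pos: [0.5784, -0.1091, 0.3666]
tool_rot: [179.8, -0.1, 95.0]
force: [5.7, 4.1, -2.5]
grip_width: 0.027
grasp_force: 8.0
```

Emit:
drive_tool(
  rows=[-0.0061,0,0.003,0,0,0,-1,-0.0057,0,0.0038,0,0,0,-1,-0.0051,0,0.0045,0,0,0,-1],
)

```text
time_s: 7.75
tool_pos: [0.5799, -0.1265, 0.3558]
tool_rot: [179.8, -0.0, 94.9]
force: [4.7, 1.9, 0.6]
grip_width: 0.0273
grasp_force: 8.0
```

Emit:
drive_tool(
  rows=[-0.0045,0,0.005,0,0,0,-1,-0.0037,0,0.0057,0,0,0,-1,0,0,0,0,0,0,-1],
)

```text
time_s: 8.12
tool_pos: [0.5806, -0.1357, 0.3444]
tool_rot: [179.8, 0.0, 94.9]
force: [7.7, 1.4, -2.1]
grip_width: 0.0273
grasp_force: 8.0
```

Emit:
drive_tool(
  rows=[-0.0031,0,0.0061,0,0,0,-1,-0.0021,0,0.0065,0,0,0,-1,0,0,0.001,0,0,0,-1,0,0,0,0,0,0,-1],
)

```text
time_s: 8.62
tool_pos: [0.581, -0.1411, 0.3311]
tool_rot: [179.8, 0.1, 94.9]
force: [6.7, -0.1, 0.2]
grip_width: 0.0272
grasp_force: 8.0
```

Run:
```python
from h import *
o=get_obs();print(o['tool_pos'],o['tool_rot'],o['force'])
c=read_camera("side")['color'];cv2.imwrite('pics/s2.png',cv2.resize(c[60:300,150:470],(800,600)))
```

```text
[ 0.58102329 -0.14108949  0.33114262] [1.79766099e+02 6.38741290e-02 9.48683237e+01] [ 6.66973909 -0.12099364  0.19128906]
```

View pics/s2.png

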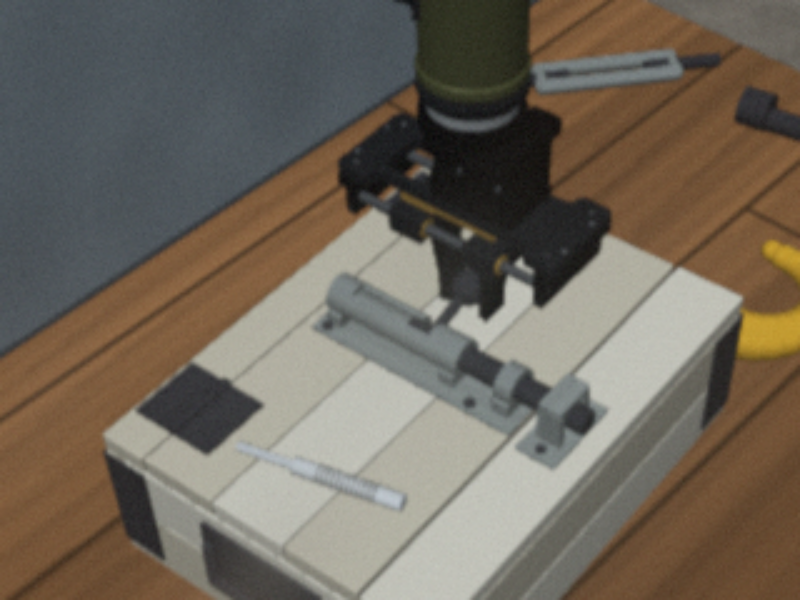

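The bolt is through the keeper and the knob has come over, with the ball at about (465,280). I'll press down a little to feel for the stop.

Emit:
drive_tool(
  rows=[-0.0002,0,0.001,0,0,0,-1,0,0,0.001,0,0,0,-1,0,0,0,0,0,0,-1],
)

```text
time_s: 9.05
tool_pos: [0.5811, -0.1411, 0.3305]
tool_rot: [179.8, 0.1, 94.9]
force: [4.3, -0.2, 5.8]
grip_width: 0.0269
grasp_force: 8.0
```

Emit:
drive_tool(
  rows=[0,0,0.001,0,0,0,-1,0,0,0.001,0,0,0,-1,0,0,0,0,0,0,-1],
)

```text
time_s: 9.43
tool_pos: [0.5811, -0.1412, 0.3296]
tool_rot: [179.7, 0.1, 94.9]
force: [1.4, 0.3, 11.5]
grip_width: 0.027
grasp_force: 8.0
```

The stop is firm at 11 N. I'll release and lift clear.

Emit:
drive_tool(
  rows=[0,0,-0.002,0,0,0,0.4,0,0,0,0,0,0,0.4,0,0,0,0,0,0,0.4,0,0,0,0,0,0,0.4,0,0,0,0,0,0,0.4],
)

```text
time_s: 10.05
tool_pos: [0.5798, -0.1411, 0.3279]
tool_rot: [-180.0, -0.0, 94.9]
force: [-0.6, 0.6, 0.0]
grip_width: 0.0595
grasp_force: 0.0
```

Emit:
drive_tool(
  rows=[0,0,-0.02,0,0,0,0.4,0,0,-0.03,0,0,0,0.4,0,0,-0.04,0,0,0,0.4,0,0,-0.04,0,0,0,0.4,-0.04,0,0,0,0,0,0.4],
)

```text
time_s: 10.68
tool_pos: [0.5847, -0.1767, 0.465]
tool_rot: [179.5, 0.1, 95.3]
force: [1.1, 0.5, 0.0]
grip_width: 0.0611
grasp_force: 0.0
```

Emit:
drive_tool(
  rows=[-0.05,0,0,0,0,0,0.4,-0.05,0,0,0,0,0,0.4,-0.05,0,0,0,0,0,0.4,-0.03,0,0,0,0,0,0.4,0,0,0,0,0,0,0.4],
)

```text
time_s: 11.3
tool_pos: [0.5976, -0.3638, 0.4587]
tool_rot: [-180.0, 0.1, 94.6]
force: [-0.4, 1.0, 0.7]
grip_width: 0.0607
grasp_force: 0.0
```

Run:
```python
from h import *
s=read_camera("side");t=read_camera("top")
cv2.imwrite('pics/s3.png',cv2.resize(s['color'][60:300,150:470],(800,600)))
cv2.imwrite('pics/t3.png',cv2.resize(t['color'][100:320,230:550],(800,550)))
M=np.array(s['cam_to_world']);f=240/np.tan(np.radians(s['fov_y']/2))
for th in(1.0,1.15,1.31):
  a=np.radians(4.7);x,y=.005,-.052*np.sin(th)
  p=np.array([.5717+x*np.cos(a)-y*np.sin(a),-.0907+x*np.sin(a)+y*np.cos(a),.152+.052*np.cos(th)])
  q=M[:3,:3].T@(p-M[:3,3]);print(th,((s['cx']-f*q[0]/q[2])-150)*2.5,((s['cy']+f*q[1]/q[2])-60)*2.5)
```

```text
1.0 463.927172711954 278.3986561230797
1.15 466.92925122254746 282.49110392029434
1.31 469.1523076232262 288.17587334738283
```

View pics/s3.png

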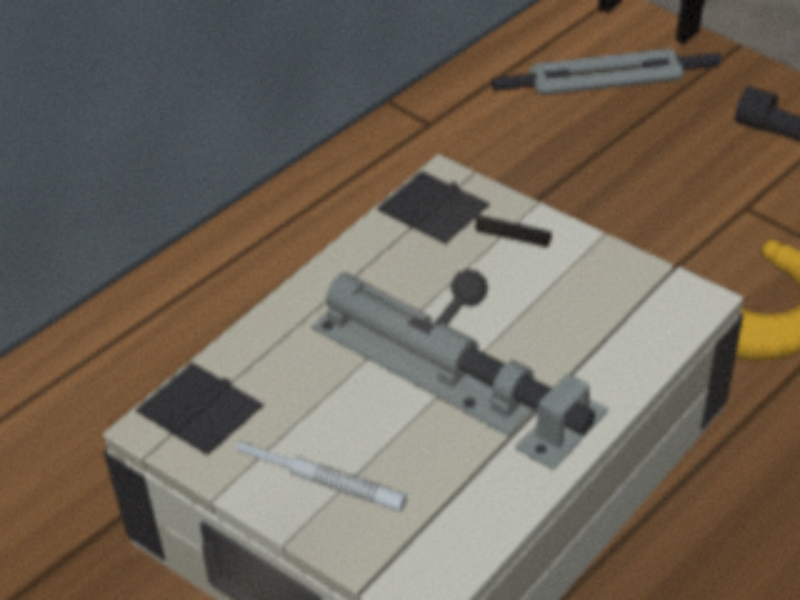

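View pics/t3.png

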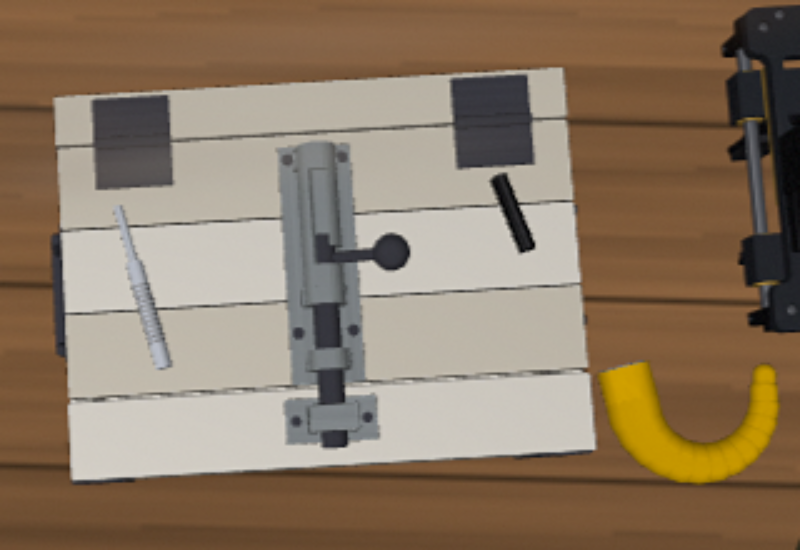

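The side view shows the ball at (470,287). That matches the predicted full-turn position of (469,288), and the bolt rod is through the keeper. The lid is down, and the punch, pin and hook have not moved.

```bash
python3 -c "from cell import *;print(sign_off())"
```

```text
the job is handed in; nothing more can be done
None
```

The bolt is shot home through the keeper and the knob is turned down to its stop in the cross slot, with the hand clear, the lid down and nothing else disturbed; I handed the job in at about 11.4 s.

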